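# Switch the dust extraction to the other hood

### The arm

A 6-joint arm with a two-finger parallel gripper is mounted at the origin on the work surface. World frame = base frame: x ahead of the robot, y to its left, z up, the work surface at z = 0. Lengths are in m, angles in rad, forces in N, time in s.
With the tool pointing down it reaches from about 0.275 to 0.825 m from the base axis. Payload 4.9 kg.
Tool frame: the origin (TCP) lies midway between the tips of the shut fingers; the grasp point (between the pads) lies 19 mm behind it (bot.grip_depth is the distance from the TCP to the grasp point, in m); z points along the fingers, y is the line along which they close (so a half turn about z gives the same grasp; the last joint's range is limited). The gripper opens to 85 mm and grips with 20 to 120 N. Pads are 22 mm wide; open, the fingers measure 114 mm over their backs; the gripper's body (76 mm by 85 mm) begins 54 mm behind the grasp point. The pads swing forward as they close: fully open they stand 13 mm farther back than shut.
Start: joints at [1.101, 0.326, -0.193, 1.052, 0, 1.437], TCP at [0.181, 0.519, 0.231] pointing down, gripper open.
Joint ranges: [-2.65, 2.65], [-0.97, 1.79], [-1.3, 1.35], [-1.93, 2.1], [-1.47, 1.37], [-3.14, 3.14]. Speed limits (rad/s): [2.57, 2.57, 3.14, 3.14, 3.14, 3.14].

### API

Orientations are given as a unit quaternion [w, x, y, z].
In Python, from cell import bot gives the robot as it stands. Calls block until the motion is done:
- bot.move_pose(position, orientation): joint-space move of the TCP to a pose.
- bot.move_linear(position, speed=0.15, rotation=None, until_force=None): straight line of the TCP; rotation=None keeps the orientation; speed is the mean speed in m/s. With until_force (N) it stops when the force on the tool has changed by that much, and returns True; else False.
- bot.goto_joints(angles): joint-space move.
- bot.set_gripper(opening, grasp_force=None): opening from 0.0 (shut) to 1.0 (fully open); grasp_force is the grip in N (None keeps the last); returns when the fingers have stopped.
- bot.wait(seconds).
- bot.solve_ik(position, orientation): joint angles nearest the present ones, or None.
- bot.camera(name): name is "scene" or "top" or "wrist"; returns the picture (480x640x3 uint8, red, green, blue); there is no depth.
- bot.calibration(name): a dict with "mtx" (3x3 intrinsics, pixels), "extrinsics" (4x4, takes a point from world to camera coordinates); the wrist camera has in their place "hand_eye" (4x4, takes a point from camera to tool coordinates, whose origin is the TCP and whose axes are the flange's). Camera axes: x right, y down, z forward; pixel columns grow to the right and rows downward; lengths in m; the calibration is good to about 2 mm. A picture is of the moment at which its call begins: read the wrist's pose just before it. calibration takes no time and is no camera call.
A pose or a line that the arm cannot do raises bot.PlanningError and nothing moves.
- bot.close_job(): hands the job in; it is judged then, once.
Trained networks look in the newest picture that a camera, given by its name, has taken for a name from the list of things; names that differ only in an ending like _2 or _b are one class to them, and where a whole thing is asked for, a point or a joint stands for the part that bears it (a point fixed in the world has none). Each returns a list of dicts, best first, with "confidence" (0 to 1); they miss things now and then, are a little off and sometimes report something else, mostly with a low value. They report only what shows in the picture. A call takes as long as a camera call. They do not tell look-alikes from the thing itself.
- bot.search_frame(camera, thing): "bbox" ([left, top, width, height] in pixels, round what is visible of it).
Readings, each from a call of its own:
- bot.read_clock(): time.
- bot.read_joint_positions(): joint angles.
- bot.read_joint_vel(): joint speeds.
- bot.read_joint_efforts(): joint torques, N m.
- bot.read_position(): TCP position.
- bot.read_tool_rot(): TCP orientation.
- bot.read_ft_force(): force on the tool from outside, world axes, zero at the start.
- bot.read_moment(): the same for the moment, N m.
- bot.read_gripper_width(): opening from 0.0 (shut) to 1.0 (fully open).
- bot.read_finger_force(): force on a finger pad.
Only numpy, scipy, OpenCV 4.12 (cv2) and the standard library are available. Lean on these libraries where they do the work, as an engineer would, in place of code of your own. Each camera call takes 0.05 s, during which the arm holds its last target. There are 200 camera calls.

### The job

Switch the dust extraction over to the hood with the blue gate: first push the blue tab out until the blue gate is fully open, and only then push the red tab in until the red gate is fully shut, so that the extractor is never starved. Push with the fingertips only, without pinching the tabs, and leave the jar, mug, bottles and other things on the bench where they stand.

Things in the scene. Friction and masses are not known exactly. Their poses are not given: they have to be found in the camera images.
- duct: fixed metal extraction duct: a 110 mm trunk along its y, top 117 mm above the bench, 200 mm behind (+x of) its origin, with two 72 mm branches towards the robot that end in the two gates, at its y -200 and +110 mm. Origin on the bench under the line through both gates. Gates and tabs share its axes; blue may be on the left or the right.
- blue_gate: aluminium frame of the blast gate with the blue blade and tab, fixed to the duct: 24 thick (its x), 120 wide (its y), 116 tall; origin on the bench under the frame's centre. A black flared hood on its -x side reaches 87 mm in front of the origin (mouth 108 dia, axis 62 above the bench). The blade slides out of its +y side.
- blue_slide (a joint): travel of the blue blade and its tab along the frame's +y, m: 0 = fully shut (stop), 0.068 = fully open (stop). About 2.5 N of friction; it stays where it is left, no spring.
- blue_inner (a point): blue tab's inner face, 90 x 90, looks along -y at its frame: press it along +y to open. Origin at its centre, 81 above the bench (face 36 to 126; tab 94 wide, top edge at 135). Shut, it stands 45 from the frame; the gap holds only the blade's 5 mm thick neck, top 66 above the bench, so fingertips at 75 to 115 pass over it.
- blue_outer (a point): blue tab's outer face, same size, 16 mm further along +y than the inner face, looks along +y: press it along -y to shut. Origin at its centre, 81 above the bench. Fully open, the outer face of the tab on the right still leaves 61 mm to the other gate's frame.
- red_gate: aluminium frame of the blast gate with the red blade and tab, fixed to the duct: 24 thick (its x), 120 wide (its y), 116 tall; origin on the bench under the frame's centre. A black flared hood on its -x side reaches 87 mm in front of the origin (mouth 108 dia, axis 62 above the bench). The blade slides out of its +y side.
- red_slide (a joint): travel of the red blade and its tab along the frame's +y, m: 0 = fully shut (stop), 0.068 = fully open (stop). About 2.5 N of friction; it stays where it is left, no spring.
- red_inner (a point): red tab's inner face, 90 x 90, looks along -y at its frame: press it along +y to open. Origin at its centre, 81 above the bench (face 36 to 126; tab 94 wide, top edge at 135). Shut, it stands 45 from the frame; the gap holds only the blade's 5 mm thick neck, top 66 above the bench, so fingertips at 75 to 115 pass over it.
- red_outer (a point): red tab's outer face, same size, 16 mm further along +y than the inner face, looks along +y: press it along -y to shut. Origin at its centre, 81 above the bench. Fully open, the outer face of the tab on the right still leaves 61 mm to the other gate's frame.
- screw_jar: glass screw jar with yellow cap, 60 dia, 80 tall, between the hoods, in front; a loose bystander, leave it where it stands. Origin at the centre of its underside.
- offcut: pale wood offcut 60 x 40 x 30, between the branch ducts; a loose bystander, leave it where it stands. Origin at the centre of its underside.
- screwdriver: screwdriver lying in front of the left hood; a loose bystander, leave it where it stands. Origin at the centre of its underside (of the lying tool).
- glue: white glue bottle, 60 dia, 180 tall, at the right end of the duct; a loose bystander, leave it where it stands. Origin at the centre of its underside.
- spray_can: blue and white spray can, 66 dia, 200 tall, beside the glue; a loose bystander, leave it where it stands. Origin at the centre of its underside.
- tape_roll: grey tape roll lying flat, 90 dia, 36 tall, in front of the right hood; a loose bystander, leave it where it stands. Origin at the centre of its underside.
- mug: white mug, 80 dia, 90 tall, near the left end of the duct; a loose bystander, leave it where it stands. Origin at the centre of its underside.
There are look-alikes about, which are no part of the job. What is shaped like the red_gate but white is not meant.

How it is judged:
On the way, in this order (a step that is already met when the one before it is completed fails the run):
1. the blue gate is open (blade at least 60 of its 68 mm out), the red one not yet shut (value of joint blue_slide above 0.06 m and value of joint red_slide above 0.03 m), for 0.2 s.
2. the red gate is shut (blade within 5 mm of its stop) (value of joint red_slide below 0.005 m), for 0.2 s.
At the end, for the whole second after the job is handed in: the blue blade is at least 60 mm out of its 68 mm travel, the red blade is within 5 mm of its shut stop, and both are at rest (value of joint blue_slide above 0.06 m and value of joint red_slide below 0.005 m and velocity of joint blue_slide between -0.01 and 0.01 m/s and velocity of joint red_slide between -0.01 and 0.01 m/s); the robot touches nothing.
It fails at once if a tab is pinched: its inner and outer faces are both pressed by the fingers at once (contact force between each of blue_slide_c3, blue_slide_c4 and the fingers above 1 N or contact force between each of red_slide_c3, red_slide_c4 and the fingers above 1 N).
It fails at once if both gates are mostly shut at once, so that the extractor is starved (value of joint each of blue_slide, red_slide below 0.03 m).
It fails at once if a bystander is shifted by more than 30 mm, or lifted (distance of any of screw_jar, offcut, screwdriver, glue, spray_can, tape_roll, mug from where it was at the start of the episode above 0.03 m or height (world z) of any of screw_jar, offcut, screwdriver, glue, spray_can, tape_roll, mug above 0.025 m).
It fails at once if an upright bystander is knocked over (angle between any of screw_jar, glue, spray_can, mug's own z axis and vertical above 0.5 rad).
It also fails if it takes over 48 s, if anything falls off the work surface, if the arm or the gripper's body presses on something with over 40 N, if the wrist force passes 120 N, or if a joint passes its speed limit or range.

## Working session

There is one attempt and no reset: what is moved stays moved. The work goes in short steps, each a Python script; the robot and the scene stay as the last script left them, time stands still between calls to the robot, and variables do not carry over. Pictures are saved under pics/ and viewed, at most 10 in all, crops included, and the job is handed in when it is done.

```bash
mkdir -p pics
python3 - <<'E'
from cell import bot
import cv2,numpy as np
for c in("scene","top"):
    im=bot.camera(c); cv2.imwrite(f"pics/{c}0.png",im[:,:,::-1])
    k=bot.calibration(c); print(c,k["mtx"].round(1).tolist(),k["extrinsics"].round(4).tolist())
    for t in("blue_gate","red_gate","blue_inner","red_inner","screw_jar","glue","spray_can","mug","tape_roll"):
        print(t,[(np.round(d["bbox"]).tolist(),round(d["confidence"],2)) for d in bot.search_frame(c,t)])
print(bot.read_clock(),bot.read_tool_rot())
E
```

```text
scene [[438.6, 0.0, 324.7], [0.0, 438.6, 242.4], [0.0, 0.0, 1.0]] [[0.2273, 0.9738, 0.0115, -0.1214], [0.8225, -0.1856, -0.5377, -0.334], [-0.5214, 0.1317, -0.8431, 1.481], [0.0, 0.0, 0.0, 1.0]]
blue_gate [([343.0, 219.0, 90.0, 60.0], 0.91)]
red_gate [([351.0, 139.0, 75.0, 57.0], 0.93), ([234.0, 245.0, 103.0, 66.0], 0.81), ([136.0, 195.0, 74.0, 52.0], 0.76), ([309.0, 222.0, 20.0, 28.0], 0.21)]
blue_inner [([365.0, 222.0, 66.0, 48.0], 0.73)]
red_inner [([365.0, 137.0, 62.0, 50.0], 0.93), ([272.0, 245.0, 65.0, 48.0], 0.65), ([143.0, 194.0, 66.0, 52.0], 0.64), ([335.0, 227.0, 21.0, 8.0], 0.63), ([237.0, 231.0, 30.0, 26.0], 0.39)]
screw_jar [([311.0, 222.0, 21.0, 27.0], 0.81)]
glue [([179.0, 263.0, 28.0, 45.0], 0.94)]
spray_can [([366.0, 223.0, 65.0, 45.0], 0.52), ([273.0, 249.0, 58.0, 42.0], 0.48)]
mug []
tape_roll [([237.0, 229.0, 33.0, 27.0], 0.58)]
top [[560.2, 0.0, 318.9], [0.0, 560.2, 245.9], [0.0, 0.0, 1.0]] [[-0.0108, -0.9999, -0.0018, 0.0328], [-0.9966, 0.0109, -0.0815, 0.4814], [0.0815, 0.0009, -0.9967, 1.5583], [0.0, 0.0, 0.0, 1.0]]
blue_gate [([228.0, 212.0, 76.0, 48.0], 0.83), ([328.0, 201.0, 40.0, 39.0], 0.16)]
red_gate [([194.0, 323.0, 77.0, 44.0], 0.86), ([434.0, 282.0, 79.0, 53.0], 0.81), ([323.0, 201.0, 92.0, 50.0], 0.73)]
blue_inner [([226.0, 213.0, 26.0, 37.0], 0.96), ([315.0, 260.0, 19.0, 22.0], 0.2)]
red_inner [([435.0, 285.0, 14.0, 35.0], 0.86), ([327.0, 200.0, 43.0, 41.0], 0.78), ([193.0, 318.0, 21.0, 40.0], 0.71)]
screw_jar [([313.0, 258.0, 18.0, 22.0], 0.85)]
glue [([435.0, 220.0, 34.0, 19.0], 0.61)]
spray_can []
mug []
tape_roll [([377.0, 256.0, 30.0, 34.0], 0.76), ([226.0, 212.0, 27.0, 36.0], 0.38)]
1.0 [-2.38419426e-05  1.67114984e-01  9.85937413e-01 -1.41357834e-05]
```

```bash
python3 -c "
import cv2
a=cv2.imread('pics/top0.png')[120:420,140:540];cv2.imwrite('pics/t1.png',cv2.resize(a,(800,600),interpolation=2))"
```

```text
(no output)
```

View pics/t1.png

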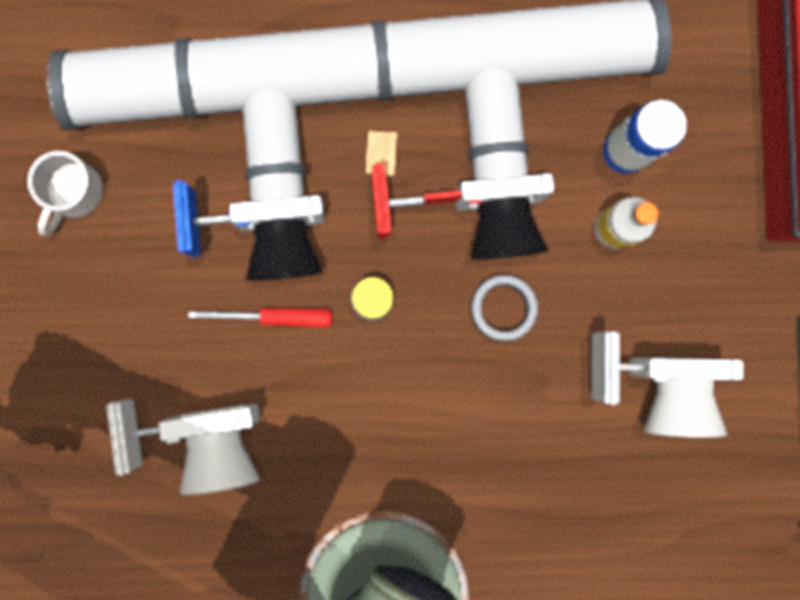

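View pics/scene0.png

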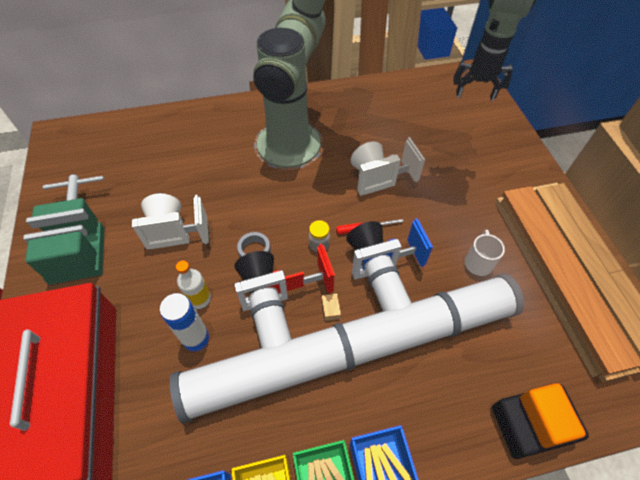

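Top crop (2x, offset 140,120): the blue tab is at (186,217), left and shut. The red tab is at (381,200), on the right branch and open. Look-alikes are the white gate tabs at (122,437) and (605,368), which are not attached to the duct; I reject both. Next I'll take a close crop for measuring.

```bash
python3 -c "
import cv2
a=cv2.imread('pics/top0.png')[190:270,215:425];a=cv2.resize(a,None,fx=3.8,fy=3.8,interpolation=2);
print(a.shape);cv2.imwrite('pics/t2.png',a)"
```

```text
(304, 798, 3)
```

View pics/t2.png

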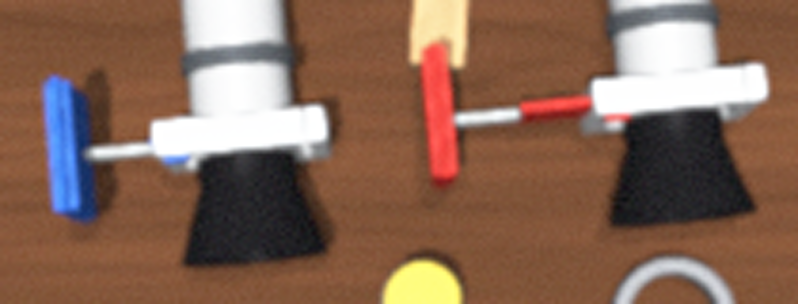

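```bash
cat > m.py <<'E'
from cell import bot
import cv2,numpy as np
from scipy.optimize import least_squares
k=bot.calibration("top");K=k["mtx"];E=k["extrinsics"]
def proj(P):
    q=(E[:3,:3]@np.asarray(P).T).T+E[:3,3]; q=q@K.T; return q[:,:2]/q[:,2:]
def w(p,P):
    c,s=np.cos(p[2]),np.sin(p[2]);P=np.asarray(P,float)
    return np.c_[p[0]+c*P[:,0]-s*P[:,1],p[1]+s*P[:,0]+c*P[:,1],P[:,2]]
E
python3 - <<'E'
from m import *
def mod(p):
    qb,qr=p[3],p[4]; b=.215+qb;r=-.095+qr
    return w(p,[(.012,.17,.116),(.012,.05,.116),(.012,-.14,.116),(.012,-.26,.116),
     (.047,b+.016,.135),(-.047,b+.016,.135),(.047,b,.135),(-.047,b,.135),
     (.047,r+.016,.135),(-.047,r+.016,.135),(.047,r,.135),(-.047,r,.135)])
px=np.array([(151,121),(323,106),(593,80),(765,66),(44,80),(58,213),(68,77),(78,213),(422,46),(432,182),(445,44),(456,180)])/3.8+[215,190]
f=lambda p:(proj(mod(p))-px).ravel()
s=least_squares(f,[.55,.05,0,0,.06],loss="soft_l1");print(s.x.round(4));print(f(s.x).reshape(-1,2).round(1).tolist())
# bystander rough
def at(u,v,z):
    R=E[:3,:3];d=R.T@np.linalg.solve(K,[u,v,1]);c=-R.T@E[:3,3];return (c+d*(z-c[2])/d[2]).round(3)
print("jar",at(322,269,.08),"mug",at(170,210,.09),"points inner/outer:",w(s.x,[(0,.215,.081),(0,.11,0),(0,-.079+s.x[4],.081),(0,-.2,0)]).round(3).tolist())
im=cv2.cvtColor(bot.camera("top"),cv2.COLOR_RGB2BGR)
for u,v in proj(mod(s.x)): cv2.circle(im,(int(u*16),int(v*16)),12,(0,255,0),-1,shift=4)
cv2.imwrite("pics/t3.png",cv2.resize(im[180:280,200:430],None,fx=3.4,fy=3.4,interpolation=2))
E
```

```text
[0.5398 0.0262 0.0811 0.008  0.0574]
[[0.2, 0.7], [-0.0, 0.5], [0.2, 0.8], [-0.2, 0.4], [0.3, -0.2], [-0.6, 0.3], [0.0, 0.0], [0.2, -0.2], [-0.3, -0.3], [0.4, -0.7], [-0.3, -0.4], [0.1, -0.7]]
jar [0.414 0.02  0.08 ] mug [0.578 0.43  0.09 ] points inner/outer: [[0.522, 0.24, 0.081], [0.531, 0.136, 0.0], [0.542, 0.005, 0.081], [0.556, -0.173, 0.0]]
```

The fit residuals are under 1 px (about 2 mm). The red gate is about 57 mm open and the blue one about 0–8 mm. Both gates are within reach, so I'll push blue now.

```bash
cat >> m.py <<'E'
P=np.array([.5398,.0262,.0811])
def T(x,y,z): return w(P,[(x,y,z)])[0]
def loc():
    p=np.array(bot.read_position());c,s=np.cos(P[2]),np.sin(P[2]);d=p[:2]-P[:2]
    return np.round([c*d[0]+s*d[1],-s*d[0]+c*d[1],p[2]],4)
def save(n,x0=200,y0=170):
    im=bot.camera("top");cv2.imwrite(n,cv2.resize(im[y0:y0+120,x0:x0+230,::-1],None,fx=3.4,fy=3.4,interpolation=2))
E
python3 - <<'E'
from m import *
from scipy.spatial.transform import Rotation as Ro
bot.set_gripper(0.0)
best=None
for sg in(1,-1):
    y=sg*np.array([np.cos(P[2]),np.sin(P[2]),0]);z=np.array([0,0,-1.]);x=np.cross(y,z)
    q=Ro.from_matrix(np.c_[x,y,z]).as_quat()[[3,0,1,2]]
    j=bot.solve_ik(T(0,.195,.25),q)
    if j is None: continue
    d=np.abs(np.array(j)-bot.read_joint_positions()).max()
    if best is None or d<best[0]: best=(d,q)
q=best[1];print(best)
bot.move_pose(T(0,.194,.25),q)
print("down hit",bot.move_linear(T(0,.194,.09),speed=.12,until_force=8),loc())
save("pics/b1.png")
print("push",bot.move_linear(T(0,.285,.09),speed=.04,until_force=15),loc(),bot.read_ft_force(),bot.read_clock())
save("pics/b2.png")
E
```

```text
(np.float64(0.8322614925406302), array([0.        , 0.67786019, 0.73519083, 0.        ]))
down hit False [0.0006 0.1941 0.0907]
push True [-0.0004  0.2752  0.0896] [ 0.31943243 -0.15660193  0.28901385] 6.875
```

View pics/b2.png

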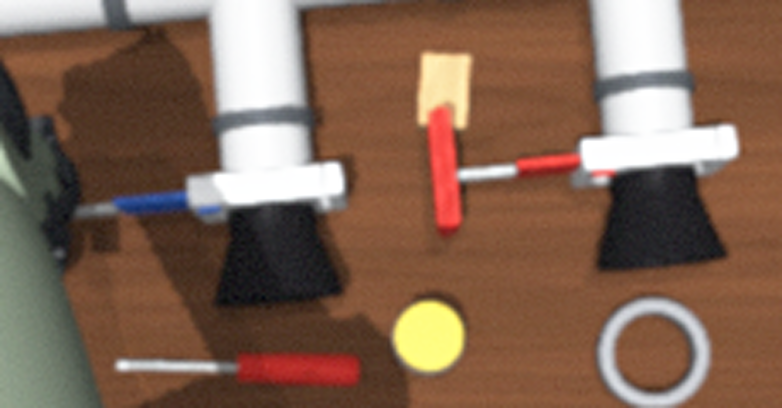

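The blue blade is well out, with about 70 mm of blade and neck showing left of the frame at (200,195). I'll back off, lift clear and check it.

Run:
```python
from m import *
l=loc();bot.move_linear(T(0,l[1]-.015,.09),speed=.08)
bot.move_linear(T(0,l[1]-.015,.25),speed=.15)
bot.move_linear(T(0,.016,.25),speed=.15)
save("pics/b3.png")
print(loc(),bot.read_clock(),bot.search_frame("top","blue_inner"))
o=.0; print(proj(w(P,[(.047,.299,.135),(-.047,.299,.135),(.047,.283,.135),(-.047,.283,.135)])).round(1).tolist())
```

```text
[-0.      0.0167  0.25  ] 10.2917 [{'bbox': [204.1, 213.5, 50.1, 39.2], 'confidence': 0.96}, {'bbox': [205.4, 213.3, 72.3, 47.2], 'confidence': 0.33}]
[[204.0, 212.9], [206.7, 248.5], [210.1, 212.4], [212.8, 247.9]]
```

View pics/b3.png

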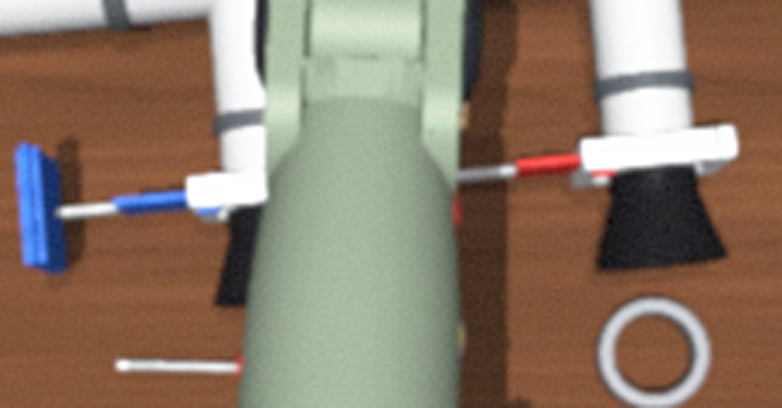

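The tab's outer edge is at column 204.1, against 204.0 predicted for fully open, so blue is open. Now red.

Run:
```python
from m import *
print("down hit",bot.move_linear(T(0,.014,.09),speed=.12,until_force=8),loc())
print("push",bot.move_linear(T(0,-.083,.09),speed=.04,until_force=15),loc(),bot.read_clock())
l=loc();bot.move_linear(T(0,l[1]+.015,.09),speed=.08)
bot.move_linear(T(0,l[1]+.015,.25),speed=.15)
bot.move_linear(T(-.1,.11,.3),speed=.15)
save("pics/r1.png")
print(bot.read_clock(),[ (d["bbox"],d["confidence"]) for d in bot.search_frame("top","red_inner")])
print(proj(w(P,[(.047,-.079,.135),(-.047,-.079,.135),(.047,-.095,.135),(-.047,-.095,.135)])).round(1).tolist())
```

```text
down hit False [0.0006 0.0139 0.0907]
push True [-0.0003 -0.0646  0.0897] 13.6083
16.65 [([193.8, 318.7, 21.8, 40.2], 0.88), ([344.8, 198.8, 7.7, 38.8], 0.76), ([436.2, 283.5, 22.0, 34.9], 0.75)]
[[347.4, 199.8], [350.9, 235.2], [353.5, 199.2], [357.0, 234.7]]
```

View pics/r1.png

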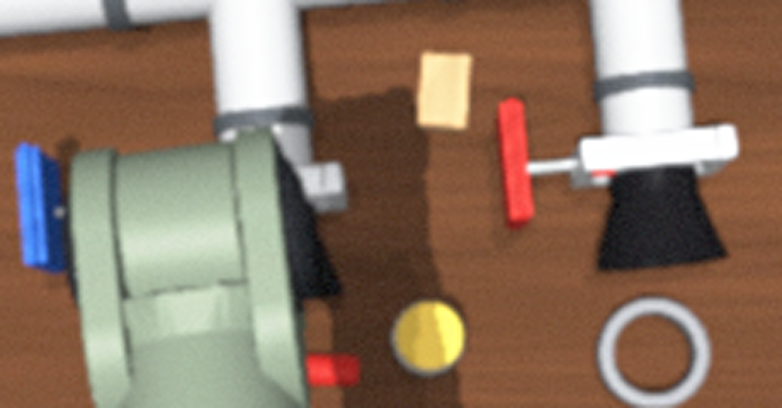

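Red appears shut, but the stop position reads 2–3 mm short. I'll press again harder to confirm it is the hard stop, since there is time.

Run:
```python
from m import *
bot.move_linear(T(0,-.045,.25),speed=.15)
bot.move_linear(T(0,-.045,.09),speed=.12,until_force=8)
print("push",bot.move_linear(T(0,-.083,.09),speed=.03,until_force=35),loc(),bot.read_ft_force())
l=loc();bot.move_linear(T(0,l[1]+.015,.09),speed=.08)
bot.move_linear(T(0,l[1]+.015,.25),speed=.15)
bot.move_linear(T(-.1,.05,.3),speed=.15)
save("pics/r2.png")
print(bot.read_clock(),[ d["bbox"] for n in("red_inner","blue_inner") for d in bot.search_frame("top",n)])
```

```text
push True [-0.0003 -0.0638  0.0899] [0.20293364 2.2059492  2.28264121]
23.25 [[193.8, 317.6, 19.6, 41.7], [435.1, 284.6, 29.2, 36.0], [346.7, 199.4, 23.3, 38.6], [199.9, 211.4, 55.1, 39.8], [343.1, 199.1, 70.4, 50.6]]
```

View pics/r2.png

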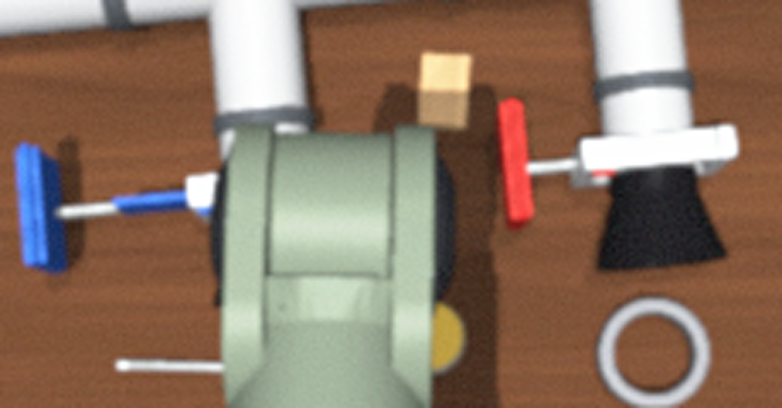

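The red tab is in the same place, with its left edge at (498,103), and the 35 N push stopped at the same point, so it is against its stop. The blue tab is unchanged at (38,208), fully open. The offcut, jar, roll and screwdriver are where they were.

```bash
python3 -c "
from cell import bot
print(bot.close_job())"
```

```text
the job is handed in; nothing more can be done
None
```

The job is handed in at about 23 s of the 48 s allowed: I pushed the blue gate fully open first, then pushed the red gate in to its stop, and saw no bystander moved in the pictures; the judge's verdict was not shown.

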